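# Press the spring catch and slide the cold frame cover to its airing stop

### The job

Give the seedlings some air: with a fingertip, press the black spring catch down through the finger hole in the cold frame's sliding cover and, holding it down, push the cover open over it until the catch springs up in the cover's other finger hole and locks it there. This is fingertip work: lift and carry nothing, do not shove the frame along the bench, and leave the planter, mug, pot, jar, dibber and rake where they are.

Things in the scene. Friction and masses are not known exactly. Their poses are not given: they have to be found in the camera images.
- cold_frame: Bench-top cold frame: wooden seedling box with sliding clear cover, 267 mm wide (its x), 360 mm long (y), 112 mm high, 3.4 kg, loose on rubber feet. Origin: centre of its underside; z up; -x is the long side nearer the robot; the cover slides open towards +y. Cover 10 mm thick, underside 98 and top 108 mm above the bench; guides stand 4 mm above its long edges.
- catch_top (a point): Top centre of the spring catch, moving with it: a round black cap 38 mm across on a vertical spring plunger in the frame's near-side channel (frame x = -0.092, y = -0.030). At rest the top is 107 mm above the bench, inside a finger hole of the cover, 1 mm below the hole's rim, and so locks the cover.
- catch (a joint): How far the catch is pressed down, m: 0 up, 0.015 fully down. Spring 3.5 N when up, 8.8 N fully down. Pressed less than 0.009 it locks the cover; deeper, its top is below the cover's underside and the cover can pass over it. Let go, it springs up unless the cover's strip lies over it.
- push_edge (a point): On the cover: mid top edge of the +y end wall of the finger hole that is over the catch when shut; 108 mm above the bench. A fingertip standing in the hole pushes this 10 mm high wall towards +y. The wall is about 23 mm from the cap's centre, so a tip 16 mm or more wide along y set against it still keeps the cap down until the hole's other end has come over the cap.
- second_hole (a point): On the cover, top face: centre of the second finger hole, 110 mm from the first hole towards -y. Both are rectangular through holes in the aluminium strip along the cover's near side, 46 mm along y by 54 mm along x. Below the strip a channel is free for a fingertip down to 77 mm above the bench, all along the finger's way.
- cover (a joint): How far the cover is slid open, m, along the frame's +y: 0 shut; 4 mm of play against the raised catch. Pushing takes 2 to 6 N. From 0.106 on the second hole is clear of the catch, which springs up in it and stops the cover at 0.114 at most.
- planter_mid (a point): Bystander: a white ceramic planter with a leafy plant, 116 mm across, pot 100 mm high; point on its axis, 50 mm above its underside.
- mug_mid (a point): Bystander: a tin mug, 82 mm across, 80 mm high; point on its axis, 40 mm above its underside.
- clay_pot_mid (a point): Bystander: an empty terracotta pot, 88 mm across, 75 mm high; point on its axis, 37 mm above its underside.
- seed_jar_mid (a point): Bystander: a glass seed jar with a metal lid, 60 mm across, 85 mm high; point on its axis, 42 mm above its underside.
- dibber_mid (a point): Bystander: a brown wooden T-handled dibber lying flat, 233 mm long, 26 mm thick, cross handle 100 mm; point half-way along it, 13 mm up.
- rake_mid (a point): Bystander: a yellow plastic hand rake lying flat, 250 mm long, head 76 mm wide and up to 36 mm high; point in the handle, 14 mm up.

How it is judged:
By the outcome, as a careful person would: the job done as asked, in the order asked, and still so for the second after the job is handed in, with the robot touching nothing.
It also fails if it takes over 38 s, if anything falls off the work surface, if the arm or the gripper's body presses on something with over 40 N, if the wrist force passes 120 N, or if a joint passes its speed limit or range.

### The arm

A 7-joint arm with a two-finger parallel gripper is mounted at the origin on the work surface. World frame = base frame: x ahead of the robot, y to its left, z up, the work surface at z = 0. Lengths are in m, angles in rad, forces in N, time in s.
With the tool pointing down it reaches from about 0.4 to 0.875 m from the base axis. Payload 19.3 kg.
Tool frame: the origin (TCP) lies midway between the tips of the shut fingers; the grasp point (between the pads) lies bot.tcp_to_grasp behind it (bot.tcp_to_grasp is the distance from the TCP to the grasp point, in m); z points along the fingers, y is the line along which they close (so a half turn about z gives the same grasp; the last joint's range is limited). The gripper opens to 85 mm and grips with 20 to 120 N. Pads are 22 mm wide; open, the fingers measure 114 mm over their backs; the gripper's body (76 mm by 85 mm) begins 54 mm behind the grasp point. The pads swing forward as they close: fully open they stand 13 mm farther back than shut.
Start: joints at [-1.313, 0.521, -0.036, 1.599, 0.021, 1.021, -0.113], TCP at [0.201, 0.592, 0.199] pointing down, gripper open.
Joint ranges: [-2.91, 2.91], [-0.3, 2.13], [-1.5, 1.42], [0.17, 2.43], [-1.26, 4.41], [0.16, 1.93], [-2.52, 2.52]. Speed limits (rad/s): [1.89, 1.89, 2.39, 2.39, 3.01, 3.01, 3.01].

### API

Orientations are given as [roll, pitch, yaw] about the fixed x, y, z axes, in that order (R = Rz(yaw) Ry(pitch) Rx(roll)).
In Python, from workcell import observe, imaging, bot gives the robot as it stands.
- The arm moves only by the tool send_rows, never from a script. Its argument "plan" is text: rows parted by semicolons, each of 7 numbers parted by spaces: the shift along the tool's x, y, z in m, then the turn, a rotation vector about the tool's x, y, z in degrees, then the finger opening in m, from 0 to 0.0854. In form: dx dy dz rx ry rz claw; .... A call has 1 to 10 rows; each row is the pose to reach, as a shift and turn from the pose commanded when the call began, along the tool's axes at that moment; what a row does not reach only later rows make up. A row lasts 1/12 s, in which the tool goes at most 41.7 mm and 7.16 degrees, less where a joint would pass 70% of its speed; a pose out of reach is approached as far as the arm can. A call with a gripper value outside its range is refused whole. The fingers move at their own pace and stop on an object; "grip_force" is the grip in N (left out, the last holds). Time passes only in rows, so rows that repeat a pose let the fingers close. It gives the time, the measured TCP pose, the force, the opening and the grip force at its end, in the units of the state.
- observe(): the state, without advancing time (a new reading comes with each control period).
- imaging.grab_frame(name): name is "side" or "top" or "wrist"; returns a dict with "color" (400x640x3 uint8, red, green, blue), "fx", "fy", "cx", "cy" (pixels), "eye" and "orientation" of the camera in the world; the wrist camera has in their place "tool_from_camera" (4x4, takes a point from camera to tool coordinates, whose origin is the TCP and whose axes are the flange's). Camera axes: x right, y down, z forward; pixel columns grow to the right and rows downward; lengths in m; the calibration is good to about 2 mm. The wrist camera is an equidistant fisheye: a pixel r from the principal point sees the ray r / f radians off the axis. A picture is of the moment at which its call begins: read the wrist's pose just before it. There is no depth.
- bot.job_done(): hands the job in; it is judged then, once.
The state is a dict: "clock": time; "qpos": joint angles; "qd": joint speeds; "joint_efforts": joint torques, N m; "position": TCP position; "tool_rot": TCP orientation; "force": force on the tool from outside, world axes, zero at the start; "moment": the same for the moment, N m; "grip_width": finger opening in m; "finger_force": force on a finger pad.
Only numpy, scipy, OpenCV 4.12 (cv2) and the standard library are available. Lean on these libraries where they do the work, as an engineer would, in place of code of your own. Each camera call takes 0.05 s, during which the arm holds its last target. There are 200 camera calls.

## Working session

There is one attempt and no reset: what is moved stays moved. The work goes in short steps, Python scripts to look and compute and a tool call to move; the robot and the scene stay as the last step left them, time stands still between calls to the robot, and variables do not carry over. Pictures are saved under pics/ and viewed, at most 10 in all, crops included, and the job is handed in when it is done.

Besides the shell and the picture viewer there is one more tool, called after "Request:" as name(argument=value, ...), one argument or row to a line, values as JSON. send_rows: Moves the arm, as the interface text tells. Its arguments: {"type":"object","properties":{"plan":{"type":"string"},"grip_force":{"type":"number"}},"required":["plan"]}

```bash
mkdir -p pics; python3 - <<'E'
from workcell import observe, imaging, bot
import cv2
s=observe();print(s); print(bot.tcp_to_grasp)
for n in("side","top"):
    f=imaging.grab_frame(n);cv2.imwrite(f"pics/{n}0.png",f["color"][:,:,::-1]);print(n,{k:v for k,v in f.items() if k!="color"})
E
```

```text
{'clock': 0.0, 'qpos': array([-1.31324938,  0.52201197, -0.03633458,  1.59999081,  0.02122247,
        1.02108435, -0.11282406]), 'qd': array([-0.00100532, -0.0013231 , -0.00105391, -0.00099362,  0.0009957 ,
       -0.00132362,  0.00104521]), 'joint_efforts': array([ 8.18049466e-04, -9.27091455e+01,  1.98040433e+00, -3.69908702e+01,
        1.78784964e-02,  8.38664419e-03, -8.90719707e-05]), 'position': array([0.20111676, 0.59137616, 0.1985331 ]), 'tool_rot': array([-3.14048783e+00,  9.38420076e-05,  2.81382939e+00]), 'force': array([-0.23044748, -0.1507318 , -0.09350319]), 'moment': array([-0.00359355,  0.00209276,  0.01523994]), 'finger_force': 0.0, 'grip_width': 0.08536368975319401}
0.0187
side {'fx': 487.09970467986955, 'fy': 487.09970467986955, 'cx': 324.83126161436746, 'cy': 201.68735959497516, 'eye': array([ 0.02785797, -0.55776903,  0.93755778]), 'orientation': array([-2.40509928,  0.00693967, -0.70473762])}
top {'fx': 464.1607312914868, 'fy': 464.1607312914868, 'cx': 314.8656099838902, 'cy': 203.79809193590154, 'eye': array([0.42955062, 0.02947115, 1.09056818]), 'orientation': array([-3.01140734,  0.00960347, -1.55985874])}
```

View pics/top0.png

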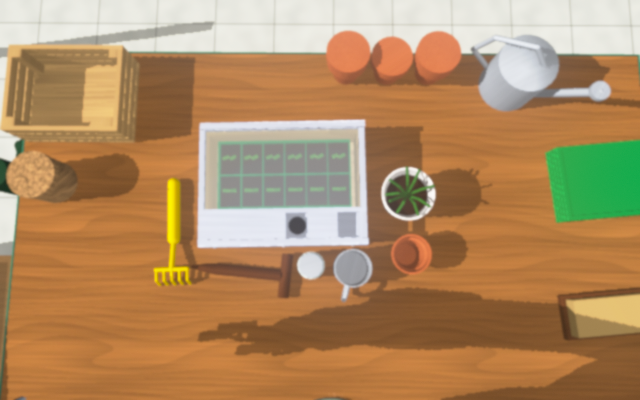

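View pics/side0.png

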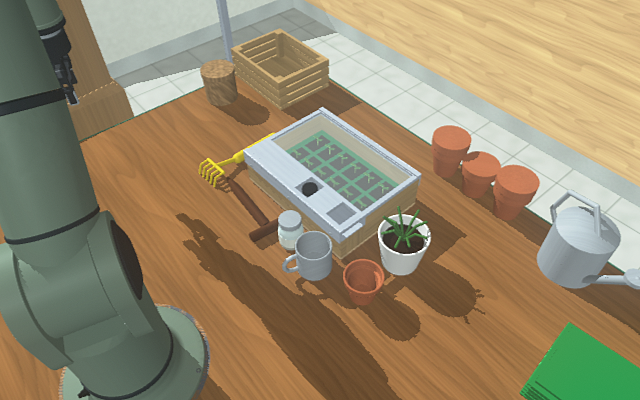

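```bash
cat > h.py <<'E'
import numpy as np, cv2
from scipy.spatial.transform import Rotation as R
def pix2w(f,uv,z):
    d=R.from_euler('xyz',f["orientation"]).apply([(uv[0]-f["cx"])/f["fx"],(uv[1]-f["cy"])/f["fy"],1.]); e=np.array(f["eye"])
    return e+d*(z-e[2])/d[2]
E
python3 - <<'E'
from workcell import imaging
from h import *
T=imaging.grab_frame("top");S=imaging.grab_frame("side")
for n,uv in dict(catch=(297,225.5),h2=(347,223.5),tl=(200,123),tr=(365,121),bl=(198,247),br=(368,245)).items(): print(n,pix2w(T,uv,.108 if n in('catch','h2') else .112).round(4))
print('catch side',pix2w(S,(310,188),.107),'h2',pix2w(S,(341,213),.108))
a=cv2.resize(T["color"][190:290,230:390],None,fx=5,fy=5,interpolation=cv2.INTER_CUBIC)
cv2.imwrite("pics/c1.png",a[:,:,::-1])
b=cv2.resize(S["color"][150:260,250:400],None,fx=5,fy=5,interpolation=cv2.INTER_CUBIC)
cv2.imwrite("pics/c2.png",b[:,:,::-1])
E
```

```text
catch [0.5113 0.0777 0.108 ]
h2 [ 0.5166 -0.0283  0.108 ]
tl [0.7329 0.2928 0.112 ]
tr [ 0.7402 -0.0668  0.112 ]
bl [0.4634 0.2854 0.112 ]
br [ 0.4714 -0.0722  0.112 ]
catch side [0.5130578 0.0757583 0.107    ] h2 [ 0.51605747 -0.03099108  0.108     ]
```

View pics/c1.png

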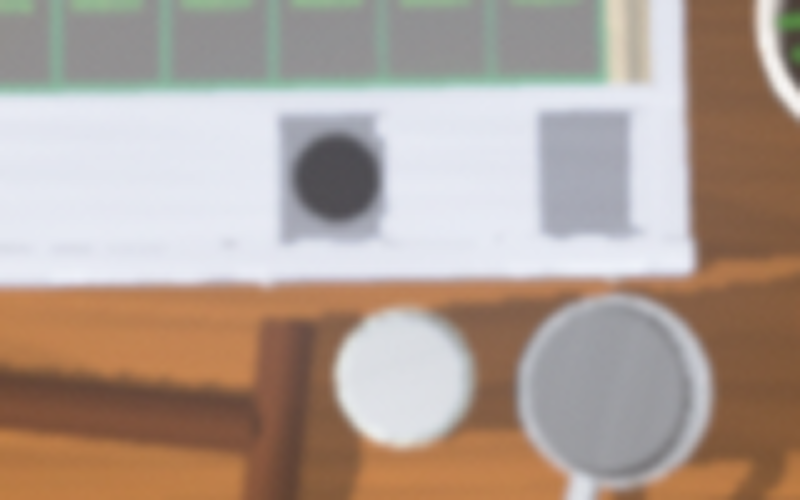

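View pics/c2.png

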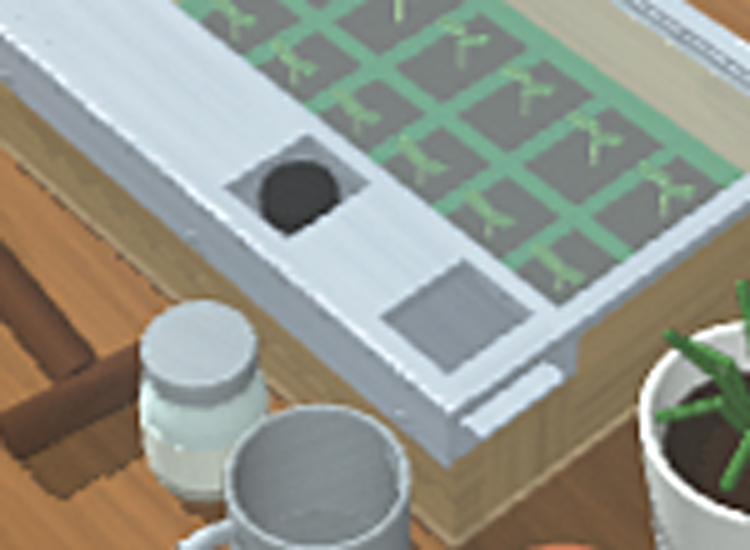

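The top view shows the cap at full-image pixel (297.4, 225.4). The first hole spans x 286–306 and the second hole is centred near (347, 224). The frame is yawed by about 0.022 rad, and the side view agrees.

```bash
cat >> h.py <<'E'
def to_tool(s,p,yaw):
    r=R.from_euler('xyz',s["tool_rot"]); d=r.inv().apply(np.array(p)-s["position"])
    t=(r.inv()*R.from_euler('xyz',[np.pi,0,yaw])).as_rotvec(degrees=True); return d.round(4),t.round(2)
E
python3 - <<'E'
from workcell import observe
from h import *
print(to_tool(observe(),[.512,.085,.17],np.pi/2+.022))
E
```

```text
(array([-0.4573, -0.3795,  0.0291]), array([-3.000e-02,  3.000e-02,  6.996e+01]))
```

Request:
send_rows(
  plan="-0.03 -0.025 0 0 0 5 0; -0.06 -0.05 0 0 0 10 0; -0.09 -0.075 0 0 0 15 0; -0.12 -0.1 0 0 0 20 0; -0.15 -0.125 0 0 0 25 0; -0.18 -0.15 0 0 0 30 0; -0.21 -0.175 0 0 0 35 0; -0.24 -0.2 0 0 0 40 0; -0.27 -0.225 0 0 0 45 0; -0.3 -0.25 0 0 0 50 0",
)

```text
clock: 1.03
position: [0.4053, 0.2567, 0.1993]
tool_rot: [3.141, -0.0, 1.937]
force: [0.4, -0.7, -0.5]
grip_width: 0.0004
finger_force: 0.0
```

```bash
python3 - <<'E'
from workcell import observe
from h import *
s=observe();print(s['position'],s['tool_rot'],s['grip_width'],s['force'],to_tool(s,[.512,.085,.17],np.pi/2+.022))
E
```

```text
[0.40534287 0.25669531 0.1992738 ] [ 3.14129464e+00 -2.58863073e-04  1.93695402e+00] 0.0003569506718637468 [ 0.40039319 -0.69846936 -0.4807635 ] (array([-0.1985,  0.0381,  0.0292]), array([ 1.000e-02, -2.000e-02,  1.972e+01]))
```

Request:
send_rows(
  plan="-0.035 0.006 0 0 0 4 0; -0.07 0.013 0 0 0 8 0; -0.105 0.02 0 0 0 12 0; -0.14 0.027 0.01 0 0 15 0; -0.17 0.033 0.02 0 0 18 0; -0.19 0.037 0.03 0 0 20 0; -0.198 0.038 0.03 0 0 20 0; -0.198 0.038 0.03 0 0 20 0; -0.198 0.038 0.03 0 0 20 0",
)

```text
clock: 1.78
position: [0.5116, 0.0882, 0.1693]
tool_rot: [-3.141, -0.0, 1.593]
force: [-0.1, 0.1, 0.7]
grip_width: -0.0001
finger_force: 0.0
```

```bash
python3 - <<'E'
from workcell import observe,imaging
from h import *
s=observe();print(s['position'],s['tool_rot'],s['force'],to_tool(s,[.512,.085,.13],np.pi/2+.022))
f=imaging.grab_frame("wrist");M=np.array(f["tool_from_camera"]);print(M.round(4),f["fx"],f["cx"],f["cy"])
g=imaging.grab_frame("side")
# predicted wrist pixel of cap, hole corners
r=R.from_euler('xyz',s["tool_rot"]);im=cv2.resize(f["color"],None,fx=1.25,fy=1.25)
def proj(p):
    q=np.linalg.inv(M)@np.r_[r.inv().apply(np.array(p)-s["position"]),1]; th=np.arctan2(np.hypot(q[0],q[1]),q[2]);ph=np.arctan2(q[1],q[0])
    return f["cx"]+f["fx"]*th*np.cos(ph),f["cy"]+f["fx"]*th*np.sin(ph)
print('cap',proj([.512,.077,.107]),'wall',proj([.5115,.1005,.108]),'h2',proj([.5145,-.033,.108]), 'tcp',proj(s["position"]))
cv2.imwrite("pics/w1.png",im[:,:,::-1])
E
```

```text
[0.51162865 0.08818492 0.16929961] [-3.14142903e+00 -2.82920688e-04  1.59290847e+00] [-0.09101311  0.06039961  0.72116451] (array([-0.0032,  0.0003,  0.0393]), array([-0.01, -0.02,  0.01]))
[[ 1.400e-03 -9.618e-01 -2.738e-01  6.930e-02]
 [ 1.000e+00  1.100e-03  1.100e-03  5.000e-04]
 [-8.000e-04 -2.738e-01  9.618e-01 -1.755e-01]
 [ 0.000e+00  0.000e+00  0.000e+00  1.000e+00]] 309.70691628693146 324.2340691406097 199.80797018580887
cap (np.float64(323.3750728918697), np.float64(214.9703462680984)) wall (np.float64(323.4165404990662), np.float64(187.02810328972308)) h2 (np.float64(323.415007059969), np.float64(323.73994123990315)) tcp (np.float64(322.97457816223135), np.float64(230.32277191695843))
```

View pics/w1.png

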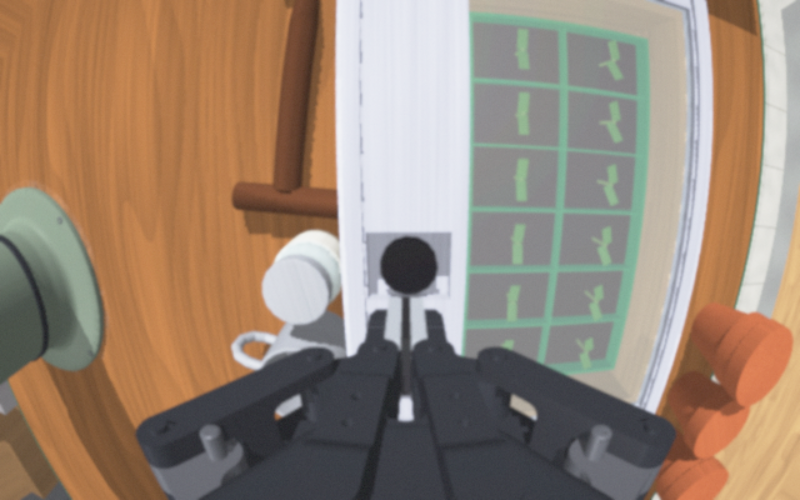

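The wrist view shows the cap at full-image pixel (326, 213) and the hole's +y edge at row 186. That puts the cap at about (0.5145, 0.079), centred in the hole across x, so I'll shift the tip 2–3 mm in +x and press.

Request:
send_rows(
  plan="-0.001 0.003 0.015 0 0 0 0; -0.001 0.003 0.03 0 0 0 0; -0.001 0.003 0.045 0 0 0 0; -0.001 0.003 0.052 0 0 0 0; -0.001 0.003 0.057 0 0 0 0; -0.001 0.003 0.057 0 0 0 0; -0.001 0.003 0.057 0 0 0 0",
)

```text
clock: 2.47
position: [0.515, 0.087, 0.1126]
tool_rot: [3.141, -0.0, 1.593]
force: [0.1, -0.2, 0.1]
grip_width: -0.0004
finger_force: 0.0
```

Request:
send_rows(
  plan="0 0 0.003 0 0 0 0; 0 0 0.006 0 0 0 0; 0 0 0.009 0 0 0 0; 0 0 0.012 0 0 0 0; 0 0 0.015 0 0 0 0; 0 0 0.018 0 0 0 0; 0 0 0.018 0 0 0 0; 0 0 0.018 0 0 0 0",
)

```text
clock: 3.13
position: [0.5147, 0.0866, 0.0939]
tool_rot: [-3.141, 0.0, 1.592]
force: [0.7, 0.4, 0.4]
grip_width: -0.0001
finger_force: 0.0
```

```bash
python3 - <<'E'
from workcell import observe,imaging
from h import *
s=observe();print(s['position'],s['force'],s['moment'],s['joint_efforts'].round(1))
f=imaging.grab_frame("wrist");g=imaging.grab_frame("side");t=imaging.grab_frame("top")
a=cv2.resize(f["color"][130:280,240:410],None,fx=2.35,fy=2.35,interpolation=cv2.INTER_CUBIC)
b=cv2.resize(g["color"][140:260,250:386],(400,353),interpolation=cv2.INTER_CUBIC)
a=cv2.resize(a,(400,353))
cv2.imwrite("pics/w2.png",np.hstack([a,b])[:,:,::-1])
E
```

```text
[0.51474527 0.08656328 0.09389905] [0.68119358 0.42663113 0.43314279] [-0.03163883 -0.02196318  0.02188749] [  0.  -78.3   9.  -25.9  -0.   -0.1   0. ]
```

View pics/w2.png

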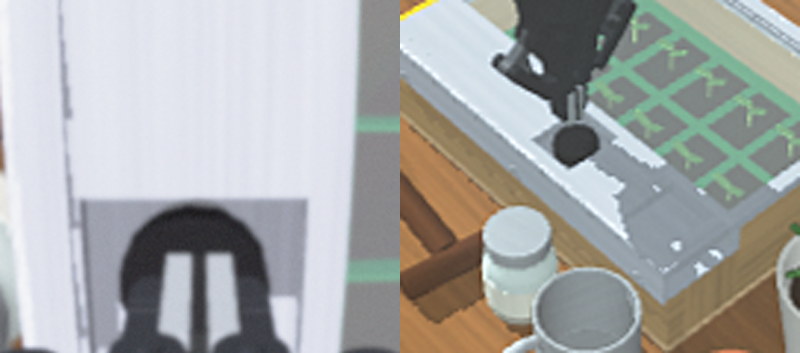

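```bash
python3 - <<'E'
from workcell import observe,imaging
from h import *
s=observe();print(s['position'],s['grip_width'])
f=imaging.grab_frame("wrist");g=imaging.grab_frame("side")
M=np.array(f["tool_from_camera"]);r=R.from_euler('xyz',s["tool_rot"])
def pw(p):
    q=np.linalg.inv(M)@np.r_[r.inv().apply(np.array(p)-s["position"]),1]; th=np.arctan2(np.hypot(q[0],q[1]),q[2]);ph=np.arctan2(q[1],q[0])
    return np.array([f["cx"]+f["fx"]*th*np.cos(ph),f["cy"]+f["fx"]*th*np.sin(ph)])
def ps(p):
    q=R.from_euler('xyz',g["orientation"]).inv().apply(np.array(p)-g["eye"]);return np.array([g["cx"]+g["fx"]*q[0]/q[2],g["cy"]+g["fy"]*q[1]/q[2]])
for n,p in dict(tcp=s["position"],front=s["position"]+[0,.011,0],back=s["position"]-[0,.011,0],capup=[.5145,.079,.107],capdown=[.5145,.079,.094],capfar_up=[.5145,.098,.107],capfar_dn=[.5145,.098,.094],hole=[.5145,.102,.108]).items():
    print(n,'wristcrop',((pw(p)-[240,130])*[400/170,353/150]).round(),'sidecrop',((ps(p)-[250,140])*2.94+[400,0]).round())
b=cv2.resize(g["color"][150:215,280:340],(600,650),interpolation=cv2.INTER_CUBIC)[:600]
cv2.imwrite("pics/s2.png",b[:,:,::-1])
E
```

```text
[0.51496242 0.08667694 0.09421635] -0.0001761431943638686
tcp wristcrop [195. 236.] sidecrop [570. 144.]
front wristcrop [196. 196.] sidecrop [562. 136.]
back wristcrop [194. 275.] sidecrop [579. 151.]
capup wristcrop [193. 284.] sidecrop [575. 138.]
capdown wristcrop [193. 263.] sidecrop [576. 149.]
capfar_up wristcrop [194. 211.] sidecrop [560. 125.]
capfar_dn wristcrop [194. 194.] sidecrop [561. 136.]
hole wristcrop [194. 197.] sidecrop [557. 122.]
```

View pics/s2.png

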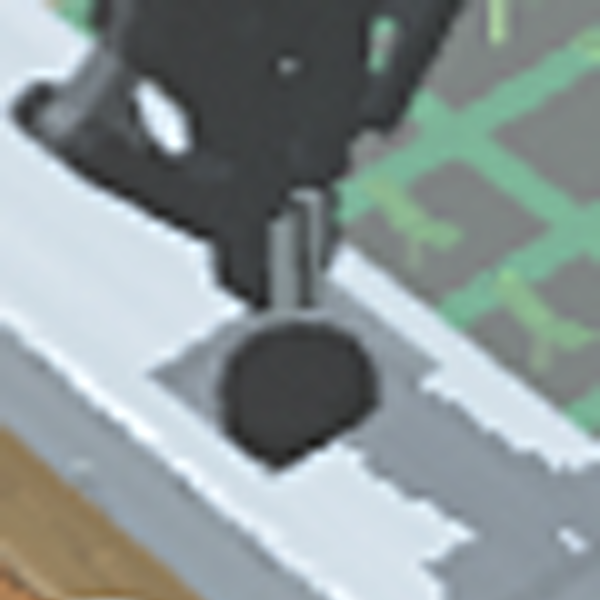

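The side view shows the cap still up near (309, 188), and the light fingertips end short of it at about (309.5, 181). There is also no contact force, so I'll triangulate the real tip position from the side and wrist views.

```bash
python3 - <<'E'
from workcell import observe,imaging
from h import *
s=observe();f=imaging.grab_frame("wrist");g=imaging.grab_frame("side");t=imaging.grab_frame("top")
M=np.array(f["tool_from_camera"]);r=R.from_euler('xyz',s["tool_rot"])
u=np.array([325-f["cx"],237.5-f["cy"]]);th=np.hypot(*u)/f["fx"];d=np.r_[np.sin(th)*u/np.hypot(*u),np.cos(th)]
d1=r.apply(M[:3,:3]@d);o1=s["position"]+r.apply(M[:3,3])
d2=R.from_euler('xyz',g["orientation"]).apply([(309.5-g["cx"])/g["fx"],(181-g["cy"])/g["fy"],1]);o2=g["eye"]
k=np.linalg.lstsq(np.c_[d1,-d2],o2-o1,rcond=None)[0];print(o1+k[0]*d1,o2+k[1]*d2,s["position"])
a=cv2.resize(f["color"],None,fx=1.25,fy=1.25);cv2.imwrite("pics/w3.png",a[:,:,::-1])
E
```

```text
[0.51603189 0.09047513 0.11442311] [0.52163713 0.08774596 0.11564712] [0.51495485 0.08668075 0.09422688]
```

View pics/w3.png

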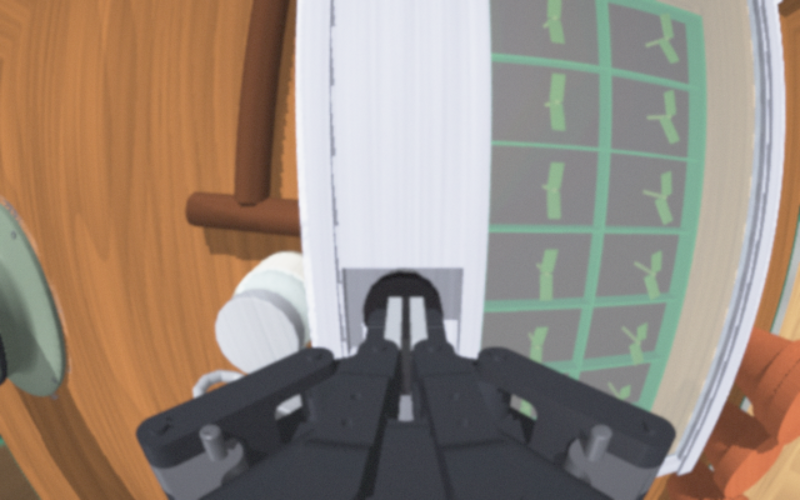

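Triangulation puts the visible tips about 20 mm higher than the reported TCP. I'll lower slowly and watch the force.

Request:
send_rows(
  plan="0 0 0.002 0 0 0 0; 0 0 0.004 0 0 0 0; 0 0 0.006 0 0 0 0; 0 0 0.008 0 0 0 0; 0 0 0.008 0 0 0 0; 0 0 0.008 0 0 0 0",
)

```text
clock: 4.03
position: [0.5148, 0.0866, 0.0859]
tool_rot: [-3.141, 0.0, 1.592]
force: [-0.4, -0.0, -0.3]
grip_width: 0.0004
finger_force: 0.0
```

Request:
send_rows(
  plan="0 0 0.002 0 0 0 0; 0 0 0.004 0 0 0 0; 0 0 0.004 0 0 0 0; 0 0 0.004 0 0 0 0",
)

```text
clock: 4.37
position: [0.5148, 0.0866, 0.082]
tool_rot: [-3.141, 0.0, 1.592]
force: [0.1, -0.5, 0.5]
grip_width: 0.0002
finger_force: 0.0
```

Request:
send_rows(
  plan="0 0 0.002 0 0 0 0; 0 0 0.004 0 0 0 0; 0 0 0.004 0 0 0 0; 0 0 0.004 0 0 0 0",
)

```text
clock: 4.7
position: [0.5148, 0.0866, 0.078]
tool_rot: [-3.141, 0.0, 1.592]
force: [0.3, -0.8, -1.2]
grip_width: 0.0001
finger_force: 0.0
```

```bash
python3 - <<'E'
from workcell import observe,imaging
from h import *
s=observe();print(s['position'],s['force'])
g=imaging.grab_frame("side");f=imaging.grab_frame("wrist")
b=cv2.resize(g["color"][145:220,270:345],(400,400),interpolation=cv2.INTER_CUBIC)
a=cv2.resize(f["color"][180:300,260:380],(400,400),interpolation=cv2.INTER_CUBIC)
cv2.imwrite("pics/s3.png",np.hstack([a,b])[:,:,::-1])
E
```

```text
[0.51475561 0.08662128 0.07795414] [ 0.2759899  -0.83049374 -1.21686463]
```

View pics/s3.png

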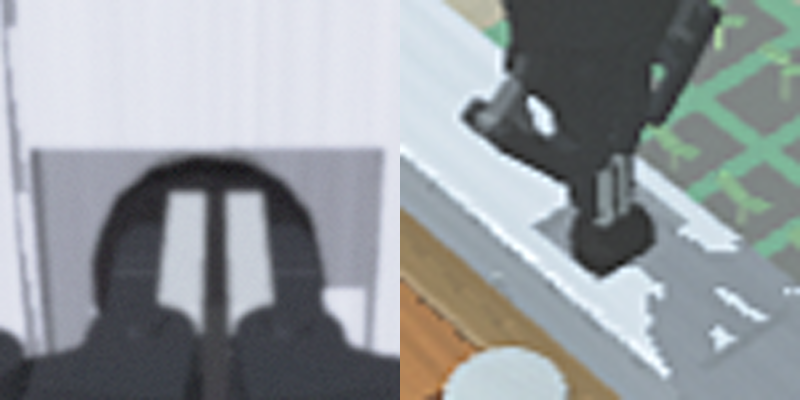

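The tips now overlap the cap in both views and still give no force, so they are about at the cap's top. I'll keep lowering.

Request:
send_rows(
  plan="0 0 0.001 0 0 0 0; 0 0 0.002 0 0 0 0; 0 0 0.003 0 0 0 0; 0 0 0.003 0 0 0 0; 0 0 0.003 0 0 0 0",
)

```text
clock: 5.22
position: [0.5149, 0.0866, 0.0751]
tool_rot: [-3.142, 0.0, 1.592]
force: [0.1, -0.1, -0.3]
grip_width: -0.0002
finger_force: 0.0
```

Request:
send_rows(
  plan="0 0 0.001 0 0 0 0; 0 0 0.002 0 0 0 0; 0 0 0.003 0 0 0 0; 0 0 0.003 0 0 0 0; 0 0 0.003 0 0 0 0",
)

```text
clock: 5.63
position: [0.5149, 0.0866, 0.0721]
tool_rot: [-3.142, 0.0, 1.592]
force: [-0.9, -1.2, 3.4]
grip_width: -0.0003
finger_force: 2.0
```

Contact: 3.4 N at a reported z of 0.072, matching the spring's 3.5 N preload. Next I'll press about 12 mm further.

Request:
send_rows(
  plan="0 0 0.002 0 0 0 0; 0 0 0.004 0 0 0 0; 0 0 0.006 0 0 0 0; 0 0 0.006 0 0 0 0; 0 0 0.006 0 0 0 0",
)

```text
clock: 6.05
position: [0.5149, 0.0866, 0.066]
tool_rot: [3.142, 0.0, 1.592]
force: [-1.4, 0.2, 6.2]
grip_width: 0.0001
finger_force: 3.1
```

Request:
send_rows(
  plan="0 0 0.002 0 0 0 0; 0 0 0.004 0 0 0 0; 0 0 0.005 0 0 0 0; 0 0 0.005 0 0 0 0; 0 0 0.005 0 0 0 0",
)

```text
clock: 6.47
position: [0.515, 0.0867, 0.0611]
tool_rot: [3.141, -0.0, 1.592]
force: [-1.7, -0.7, 6.6]
grip_width: 0.0007
finger_force: 4.0
```

Request:
send_rows(
  plan="0.002 0 0 0 0 0 0; 0.004 0 0 0 0 0 0; 0.006 0 0 0 0 0 0; 0.008 0 0 0 0 0 0; 0.01 0 0 0 0 0 0; 0.012 0 0 0 0 0 0; 0.012 0 0 0 0 0 0",
)

```text
clock: 7.05
position: [0.5149, 0.0978, 0.0612]
tool_rot: [3.141, 0.001, 1.591]
force: [0.4, -4.5, 8.1]
grip_width: -0.0005
finger_force: 4.1
```

Request:
send_rows(
  plan="0.002 0 0 0 0 0 0; 0.004 0 0 0 0 0 0; 0.006 0 0 0 0 0 0; 0.008 0 0 0 0 0 0; 0.01 0 0 0 0 0 0; 0.012 0 0 0 0 0 0; 0.014 0 0 0 0 0 0; 0.016 0 0 0 0 0 0; 0.018 0 0 0 0 0 0; 0.02 0 0 0 0 0 0",
)

```text
clock: 7.88
position: [0.5144, 0.1178, 0.061]
tool_rot: [3.141, 0.001, 1.591]
force: [0.3, -5.8, 5.6]
grip_width: -0.0002
finger_force: 3.0
```

Request:
send_rows(
  plan="0.002 0 0 0 0 0 0; 0.004 0 0 0 0 0 0; 0.006 0 0 0 0 0 0; 0.008 0 0 0 0 0 0; 0.01 0 0 0 0 0 0; 0.01 0 0 0 0 0 0",
)

```text
clock: 8.38
position: [0.5141, 0.1283, 0.0609]
tool_rot: [3.141, 0.001, 1.592]
force: [0.9, -2.4, 2.1]
grip_width: 0.0002
finger_force: 1.4
```

```bash
python3 - <<'E'
from workcell import observe,imaging
from h import *
print(observe()['force'])
t=imaging.grab_frame("top");g=cv2.cvtColor(t["color"],cv2.COLOR_RGB2GRAY)
print(g[218:232:3,300:372].astype(int))
print(g[130:240:8,192:206].astype(int))
E
```

```text
[ 0.86849014 -2.43923623  2.14055584]
[[168 169 170 171 173 177 174 171 168 167 168 167 168 167 167 167 167 168
  167 168 168 169 170 170 170 170 169 170 170 171 170 171 171 171 171 171
  171 172 171 171 169 166 167 168 170 168 167 167 168 169 171 171 172 172
  172 172 171 172 172 171 171 172 171 170 167 157 134 114 106 104 105 104]
 [205 211 218 219 219 213 195 175 168 166 166 167 167 167 167 166 167 167
  167 167 167 168 168 168 169 168 168 169 169 170 170 169 169 169 169 169
  169 169 169 170 168 167 168 170 169 169 167 166 168 168 169 169 169 169
  169 168 168 168 169 168 168 168 169 169 167 160 139 117 107 106 106 105]
 [167 166 166 167 166 166 166 165 165 164 165 166 165 166 165 165 166 166
  166 167 168 168 169 169 170 168 170 170 171 169 171 170 169 170 170 172
  170 170 171 170 167 165 166 169 169 168 167 166 168 170 170 170 170 171
  171 170 171 171 170 170 171 171 170 170 169 161 139 117 104 103 103 103]
 [169 169 170 174 181 186 188 185 179 172 169 169 169 169 169 168 169 169
  169 168 169 170 169 169 170 170 169 170 170 171 171 171 171 171 170 170
  171 171 171 171 170 1
[... 550 characters left out ...]
0 200 199 201 201 200 200 200 198 198 196 196 195]
 [198 198 198 198 198 200 200 200 199 198 196 195 195 196]
 [207 207 206 206 206 206 207 205 203 201 197 196 195 195]
 [202 202 202 202 203 203 202 202 201 198 197 196 196 196]
 [201 202 203 203 203 203 203 203 202 200 197 197 197 196]
 [175 181 191 197 200 200 199 200 199 199 198 197 192 175]
 [175 179 189 197 199 199 200 200 199 196 185 161 136 126]
 [177 182 191 197 199 200 200 198 192 174 154 145 142 142]
 [226 228 228 229 230 230 231 226 209 180 160 155 154 155]
 [236 236 236 236 236 236 235 229 212 183 169 165 164 165]
 [235 235 234 234 234 234 234 230 219 197 179 173 171 168]
 [234 234 234 234 233 234 233 231 223 203 182 168 161 158]]
```

The top image shows the cover about 32 mm open, so it is sliding over the held catch. I'll push on.

Request:
send_rows(
  plan="0.004 0 0 0 0 0 0; 0.009 0 0 0 0 0 0; 0.014 0 0 0 0 0 0; 0.019 0 0 0 0 0 0; 0.024 0 0 0 0 0 0; 0.029 0 0 0 0 0 0; 0.034 0 0 0 0 0 0; 0.039 0 0 0 0 0 0; 0.044 0 0 0 0 0 0; 0.048 0 0 0 0 0 0",
)

```text
clock: 9.27
position: [0.5129, 0.1763, 0.0609]
tool_rot: [-3.141, 0.001, 1.592]
force: [-0.7, -6.5, 4.4]
grip_width: 0.0
finger_force: 3.1
```

Request:
send_rows(
  plan="0.003 0 0 0 0 0 0; 0.006 0 0 0 0 0 0; 0.009 0 0 0 0 0 0; 0.012 0 0 0 0 0 0; 0.015 0 0 0 0 0 0; 0.018 0 0 0 0 0 0; 0.018 0 0 0 0 0 0",
)

```text
clock: 9.85
position: [0.5124, 0.1948, 0.0609]
tool_rot: [-3.141, 0.0, 1.592]
force: [-0.7, -1.4, 1.1]
grip_width: 0.0
finger_force: 0.7
```

```bash
python3 - <<'E'
from workcell import observe,imaging
from h import *
print(observe()['force'])
t=imaging.grab_frame("top");g=cv2.cvtColor(t["color"],cv2.COLOR_RGB2GRAY)
print(g[216:236:2,284:330].astype(int))
E
```

```text
[-0.65134534 -1.44983573  1.14554094]
[[164 165 165 163 163 163 164 165 164 159 155 151 145 143 147 152 155 160
  165 166 168 166 167 167 168 168 169 170 170 168 167 166 166 166 168 170
  170 170 170 170 170 170 170 171 170 169]
 [166 167 167 165 163 161 157 149 133 111  95  85  82  79  81  87  96 113
  132 149 159 164 167 168 167 168 170 170 170 169 167 166 165 167 169 170
  169 170 170 171 170 170 170 170 170 171]
 [167 167 166 165 161 149 126  97  77  68  65  64  64  63  64  64  65  69
   78  98 125 149 163 167 168 169 170 170 170 170 169 166 166 168 168 169
  169 169 169 170 169 169 170 170 169 170]
 [166 166 166 161 146 119  89  70  64  62  63  65  64  63  63  64  64  63
   64  70  89 121 149 163 168 168 168 169 171 169 168 166 166 167 168 169
  169 169 170 169 169 169 169 169 170 170]
 [165 166 165 157 139 106  77  65  64  63  63  62  65  64  64  64  64  65
   65  65  74 101 138 160 167 169 169 170 171 168 168 166 167 168 169 169
  169 170 170 170 171 170 170 171 170 170]
 [167 166 166 160 140 107  77  64  63  64  64  64  63  65  64  64  64  65
   65  66  71  98 135 159 167 168 168 170 169 170 168 167 168 168 169 169
  170 170 171 170 170 169 170 170 170 170]
 [168 168 169 163 149 118  85  66  64  64  63  65  63  65  65  63  65  65
   65  68  81 115 145 163 169 170 170 171 169 169 167 166 167 168 170 171
  171 170 170 171 170 170 171 171 171 171]
 [169 168 168 166 158 139 111  85  70  65  64  64  65  64  64  65  65  66
   69  82 108 139 159 167 169 169 169 170 170 169 168 167 167 169 169 170
  170 170 171 171 171 170 171 170 170 170]
 [201 189 178 171 166 161 150 129 104  84  73  69  67  67  67  69  72  84
  103 130 150 162 167 169 168 169 171 175 182 186 187 186 186 185 179 173
  170 169 169 170 170 170 170 171 170 170]
 [232 229 224 215 198 181 171 165 158 147 139 129 120 114 113 118 132 145
  157 166 169 170 171 171 172 179 195 213 224 228 228 228 229 224 209 187
  179 182 187 186 179 174 173 172 172 171]]
```

Request:
send_rows(
  plan="0.002 0 0 0 0 0 0; 0.004 0 0 0 0 0 0; 0.006 0 0 0 0 0 0; 0.008 0 0 0 0 0 0; 0.008 0 0 0 0 0 0",
)

```text
clock: 10.32
position: [0.5123, 0.2033, 0.061]
tool_rot: [-3.141, -0.0, 1.593]
force: [0.2, -0.1, 0.4]
grip_width: 0.0001
finger_force: 0.0
```

```bash
python3 - <<'E'
from workcell import observe,imaging
from h import *
print(observe()['force'])
t=imaging.grab_frame("top")
b=t["color"][195:265,255:335]
b=cv2.resize(b,(400,350),interpolation=cv2.INTER_CUBIC)
g=imaging.grab_frame("side")["color"][150:220,270:350]
g=cv2.resize(g,(400,350),interpolation=cv2.INTER_CUBIC)
b=np.hstack([b,g]);b=np.clip((b.astype(float)-100)*1.7,0,255).astype('uint8') 
cv2.imwrite("pics/t9.png",b[:,:,::-1])
E
```

```text
[ 0.15229251 -0.05727773  0.414333  ]
```

View pics/t9.png

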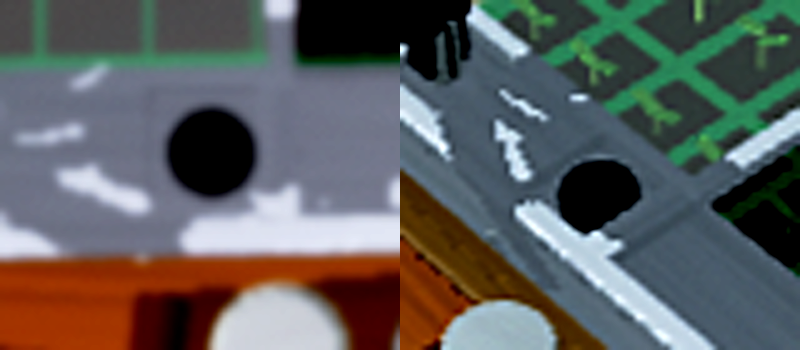

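The second hole now surrounds the cap, with similar gaps on each side. The cap's outline matches its rest position in both views (top edge at row 181 in side, columns 288–306 in top). The catch has sprung up and the push force is gone, so I'll retreat.

Request:
send_rows(
  plan="-0.002 0 0 0 0 0 0; -0.002 0 -0.01 0 0 0 0; -0.002 0 -0.025 0 0 0 0; -0.002 0 -0.045 0 0 0 0; -0.002 0 -0.07 0 0 0 0; -0.002 0 -0.1 0 0 0 0; -0.002 0 -0.13 0 0 0 0; -0.002 0 -0.15 0 0 0 0; -0.002 0 -0.15 0 0 0 0; -0.002 0 -0.15 0 0 0 0",
)

```text
clock: 11.25
position: [0.5129, 0.2008, 0.2126]
tool_rot: [3.14, -0.001, 1.592]
force: [-0.0, -0.1, -0.1]
grip_width: 0.0
finger_force: 0.0
```

```bash
python3 - <<'E'
from workcell import observe,imaging
from h import *
print(observe()['force'],observe()['position'])
t=imaging.grab_frame("top");g=t["color"][:,:,0].astype(int)
m=cv2.inRange(t["color"][205:245,270:330],(0,0,0),(110,110,110));print('cap bbox',cv2.boundingRect(m))
a=t["color"][:,:,:].mean(2)
for r in (214,216,220,225,230): print(r,a[r,278:320].astype(int))
E
```

```text
[-0.03300033 -0.10302003 -0.1053309 ] [0.512852   0.2008243  0.21256649]
cap bbox (19, 0, 41, 29)
214 [234 234 234 234 234 229 212 190 178 175 177 176 177 177 177 176 176 176
 175 176 175 174 175 174 176 177 191 217 231 236 237 236 235 234 233 233
 230 227 228 232 234 229]
216 [233 233 233 233 233 229 214 190 174 171 170 170 170 168 164 158 149 142
 138 136 137 144 153 161 167 173 186 213 230 236 237 236 235 234 233 228
 213 194 190 199 206 204]
220 [235 235 235 235 234 231 216 193 178 172 166 148 122  97  83  78  78  78
  77  77  76  78  78  80  88 106 134 176 217 233 236 236 235 234 233 228
 209 184 174 173 173 173]
225 [234 234 234 234 233 230 216 191 174 159 131  98  81  78  77  78  76  78
  78  77  78  78  78  77  78  79  91 139 201 230 236 236 235 234 234 228
 208 183 175 174 174 174]
230 [236 236 236 236 235 231 218 194 179 172 164 145 118  94  82  78  79  79
  78  79  77  79  78  80  82  96 127 167 209 229 235 236 235 234 234 230
 216 193 180 178 177 177]
```

```bash
python3 -c "
from workcell import bot
print(bot.job_done())"
```

```text
the job is handed in; nothing more can be done
None
```

The cover is pushed open about 0.11 m, the catch has sprung up in the second finger hole and locks it there, and the job was handed in with the arm clear of everything; no verdict came back.

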